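# Index the rotary assembly fixture to station three

## Task

Set the round assembly fixture to the station marked by three studs: with the fingertips, push the upright tab at the edge of its dial round, either way, until it points squarely at the middle of the small round plate with three studs, then leave it there. Only push the tab from the side, never grip it, and do not disturb the loose parts standing around the fixture.

Things in the scene. Friction and masses are not known exactly. Their poses are not given: they have to be found in the camera images.
- fixture: Fixed rotary fixture: round grey base 270 mm across, 12 mm high, on a 3 mm mat. On a hub above it turns an aluminium dial 120 mm across (top 36 mm above the base's underside; part nests on it rise to 48 mm, within 53 mm of the axis). Five station plates lie round it at 60 degree spacing; the tab starts within 23 degrees of the blank sixth place. Origin: dial axis, base underside; z up.
- dial (a joint): Angle of the dial, counter-clockwise from above; 0 when the tab points along the fixture's x axis (the blank place). Turns a full turn either way, no clicks or springs; steady friction (0.22 N m, about 3 N at the tab) holds it where it is left.
- tab_tip (a point): Middle of the tab's outer end, 90 mm from the dial's axis, 57 mm above the fixture's underside; the tab points from the axis to here. The tab is a bare steel fin upright on the dial along a radius: 10 mm thick, 48 to 90 mm from the axis, 36 to 78 mm above the fixture's underside, so 30 mm past the dial's rim and above all else on the fixture.
- tab_left: The leaf that makes up the tab's counter-clockwise half: 5 mm of its 10 mm thickness. Origin on the dial's axis at the dial's underside, x along the tab.
- tab_right: The leaf that makes up the tab's clockwise half, likewise.
- plate_three: Station plate with three studs: the one wanted. A 40 mm disc, 4 mm thick, flat on the fixture's base, centre 112 mm from the dial's axis, with black studs 9 mm wide, 3 mm high. Origin: centre of its underside, 12 mm above the fixture's underside. Which of the five places it has differs each time.
- housing: Loose grey-green moulded housing, 46 mm across, 24 mm high, standing on the mat. Origin: centre of its underside.
- glue_bottle: Loose red bottle with a white cap, 34 mm across, 120 mm high, standing on the mat. Origin: centre of its underside.
- rivet_box: Loose clear open box of rivets, 75 x 55 x 22 mm, standing on the mat. Origin: centre of its underside.
- plate_one: Station plate with one stud, otherwise like the others.
- plate_two: Station plate with two studs, otherwise like the others.
- plate_four: Station plate with four studs, otherwise like the others.
- plate_five: Station plate with five studs, otherwise like the others.

How it is judged:
On the way:
1. the fingers push against a side of the tab (contact force between any of tab_left, tab_right and the fingers above 0.3 N), for 0.05 s.
At the end, for the whole second after the job is handed in: The tab points at the three-stud plate: its outer end lies within 25.2 mm, seen from above, of the plate's centre (22 mm when exactly in line, so the tab may be about 12 mm or 7 degrees to either side), the dial is at rest, and the housing, bottle and rivet box are within 10 mm of where they stood (horizontal distance between tab_tip and plate_three below 0.0252 m and velocity of joint dial between -0.03 and 0.03 rad/s and distance of each of housing, glue_bottle, rivet_box from where it was at the start of the episode below 0.01 m); the robot touches nothing.
It fails at once if the tab is gripped: the fingers press on both of its sides at once (contact force between each of tab_left, tab_right and the fingers above 2 N).
It fails at once if the housing, bottle or rivet box is moved by more than 10 mm, lifted or knocked over (distance of any of housing, glue_bottle, rivet_box from where it was at the start of the episode above 0.01 m).
It also fails if it takes over 58 s, if anything falls off the work surface, if the arm or the gripper's body presses on something with over 40 N, if the wrist force passes 120 N, or if a joint passes its speed limit or range.

## Robot

A 6-joint arm with a two-finger parallel gripper is mounted at the origin on the work surface. World frame = base frame: x ahead of the robot, y to its left, z up, the work surface at z = 0. Lengths are in m, angles in rad, forces in N, time in s.
With the tool pointing down it reaches from about 0.35 to 0.975 m from the base axis. Payload 4.9 kg.
Tool frame: the origin (TCP) lies at the very end of the fingers, on their centre line; the grasp point (between the pads) lies 19 mm behind it; z points along the fingers, y is the line along which they close (so a half turn about z gives the same grasp; the last joint's range is limited). The gripper opens to 85 mm and grips with 20 to 120 N. Pads are 22 mm wide; open, the fingers measure 114 mm over their backs; the gripper's body (76 mm by 85 mm) begins 54 mm behind the grasp point. The pads swing forward as they close: fully open they stand 13 mm farther back than shut.
Start: joints at [-1.315, 0.053, 1.613, -0, 1.476, -0.119], TCP at [0.229, -0.582, 0.231] pointing down, gripper open.
Joint ranges: [-3.01, 3.01], [-1.01, 2.22], [0.06, 2.58], [-1.02, 4.17], [0.09, 2.62], [-3.14, 3.14]. Speed limits (rad/s): [2.57, 2.57, 3.14, 3.14, 3.14, 3.14].

## Interface

Orientations are given as a rotation vector (axis times angle).
In Python, from station import get_obs, optics, ctrl gives the robot as it stands.
- The arm moves only by the shell command python3 -m pendant 'ROWS' [FORCE]. ROWS is JSON, a list of rows, each a list of 3 entries, a list of its own where there are three numbers: the shift along the tool's x, y, z in mm, then the turn, a rotation vector about the tool's x, y, z in rad, then the opening, from 0 (shut) to 1 (fully open). A call has 1 to 12 rows; each row shifts and turns the commanded pose from where the row before left it, along the tool's axes as they then stand; what a row does not reach is not made up. A row lasts 1/12 s, in which the tool goes at most 41.7 mm and 7.16 degrees, less where a joint would pass 70% of its speed; a pose out of reach is approached as far as the arm can. A call is refused whole if a number of a shift passes 41.7 or a number of a turn 0.125, either way. A call with a gripper value outside its range is refused whole. The fingers move at their own pace and stop on an object; FORCE is the grip in N (left out, the last holds). Time passes only in rows, so rows that do not move let the fingers close. It gives the time, the measured TCP pose, the force, the opening and the grip force at its end, in the units of the state.
- get_obs(): the state, without advancing time (a new reading comes with each control period).
- optics.get_image(name): name is "scene" or "top" or "wrist"; returns the picture (384x512x3 uint8, red, green, blue); there is no depth.
- optics.camera_model(name): a dict with "fx", "fy", "cx", "cy" (pixels), "cam_to_world" (4x4, takes a point from camera to world coordinates). Camera axes: x right, y up, looking along -z (the intrinsics and any distortion apply to the point x, -y, -z); pixel columns grow to the right and rows downward; lengths in m; the calibration is good to about 2 mm. The wrist camera is an equidistant fisheye: a pixel r from the principal point sees the ray r / f radians off the axis. A picture is of the moment at which its call begins: read the wrist's pose just before it. camera_model takes no time and is no camera call; for the wrist camera it gives the pose at the moment of the call.
- ctrl.finish_job(): hands the job in; it is judged then, once.
The state is a dict: "t": time; "q": joint angles; "dq": joint speeds; "effort": joint torques, N m; "tool_pos": TCP position; "tool_rot": TCP orientation; "contact_force": force on the tool from outside, world axes, zero at the start; "wrist_torque": the same for the moment, N m; "opening": finger opening in m; "grip_force": force on a finger pad.
Only numpy, scipy, OpenCV 4.12 (cv2) and the standard library are available. Lean on these libraries where they do the work, as an engineer would, in place of code of your own. Each camera call takes 0.05 s, during which the arm holds its last target. There are 200 camera calls.

## Working session

There is one attempt and no reset: what is moved stays moved. The work goes in short steps, Python scripts to look and compute and a shell command to move; the robot and the scene stay as the last step left them, time stands still between calls to the robot, and variables do not carry over. Pictures are saved under pics/ and viewed, at most 10 in all, crops included, and the job is handed in when it is done.

```bash
ls; mkdir -p pics; python3 - <<'E'
from station import get_obs, optics
import cv2, numpy as np
o=get_obs(); print(o['t'],o['tool_pos'],o['tool_rot'],o['opening'])
for n in ("top","scene"):
    im=optics.get_image(n); cv2.imwrite(f"pics/{n}0.png",cv2.resize(im[:,:,::-1],(800,600),interpolation=cv2.INTER_CUBIC)); np.save(f"pics/{n}0.npy",im)
    m=optics.camera_model(n); print(n,m)
E
```

```text
pics
0.0 [ 0.22864779 -0.58100315  0.23006663] [-3.08457774e+00 -5.84908072e-01  1.72638430e-04] 0.08526815496053036
top {'fx': 495.5812701088038, 'fy': 495.5812701088038, 'cx': 256.5954754512873, 'cy': 191.6248009705848, 'cam_to_world': array([[ 0.02107347,  0.99296316, -0.11653361,  0.43544843],
       [-0.99923605,  0.02475559,  0.03024035,  0.02424558],
       [ 0.03291241,  0.11580731,  0.99272627,  1.01528004],
       [ 0.        ,  0.        ,  0.        ,  1.        ]])}
scene {'fx': 450.2372152075549, 'fy': 450.2372152075549, 'cx': 246.43152983650546, 'cy': 194.46315734583928, 'cam_to_world': array([[-0.85768161, -0.33995828,  0.3857598 ,  0.89094971],
       [ 0.51397184, -0.54543312,  0.66206922,  0.60864465],
       [-0.01466974,  0.76611427,  0.64253694,  0.63379026],
       [ 0.        ,  0.        ,  0.        ,  1.        ]])}
```

View pics/top0.png

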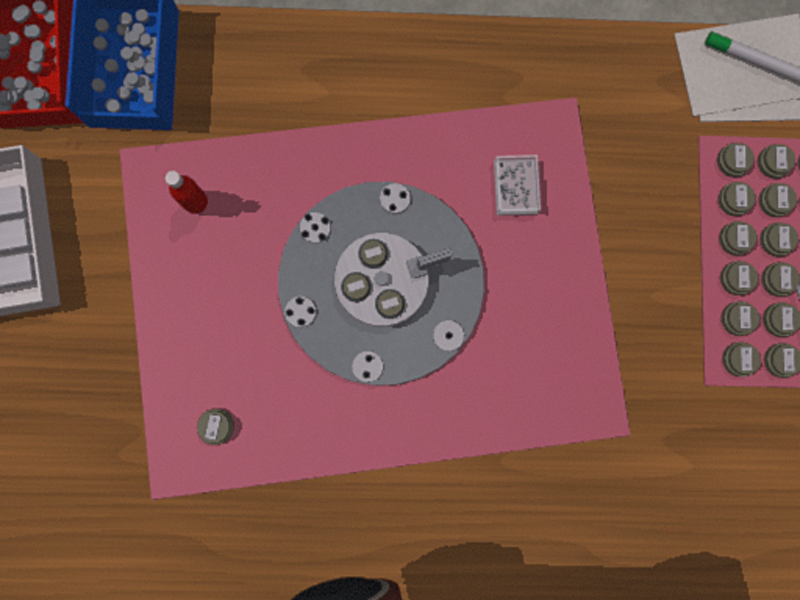

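View pics/scene0.png

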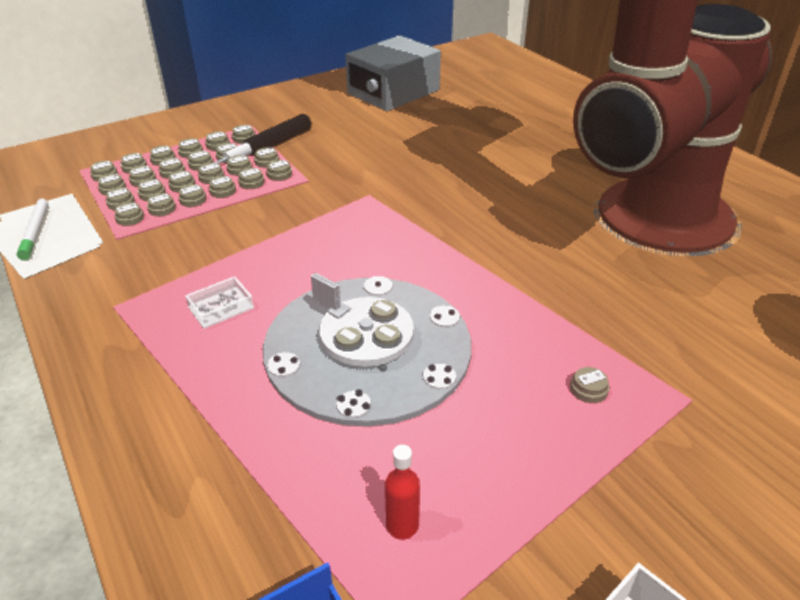

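The top view shows the three-stud plate at about (396,198) in the 800x600 picture, with the tab running from (415,265) to (452,253). The five plates are at (315,227) for five studs, (300,311) for four, (367,366) for two and (448,335) for one. The bottle (187,190), rivet box (518,185) and housing (215,427) are well away. The tab has to turn counter-clockwise by about 60–75°.

```bash
cat > h.py <<'E'
import numpy as np, cv2
from station import get_obs, optics
def ray(m,u,v,z):
    T=m['cam_to_world']; d=T[:3,:3]@np.array([(u-m['cx'])/m['fx'],-(v-m['cy'])/m['fy'],-1.])
    return (T[:3,3]+d*(z-T[2,3])/d[2])[:2]
def proj(m,p):
    T=m['cam_to_world']; c=T[:3,:3].T@(np.array(p)-T[:3,3]); return np.array([m['cx']+m['fx']*c[0]/-c[2], m['cy']-m['fy']*c[1]/-c[2]])
E
python3 - <<'E'
from h import *
from scipy.optimize import least_squares
m=optics.camera_model("top"); im=np.load("pics/top0.npy")
w=(im.min(2)>190).astype(np.uint8)
s=512/800
names=dict(three=(396,198),five=(315,227),four=(300,311),two=(367,366),one=(448,335))
P={}
for k,(a,b) in names.items():
    a*=s;b*=s; mask=np.zeros_like(w); cv2.circle(mask,(round(a),round(b)),15,1,-1)
    pts=cv2.findNonZero(w*mask); (c,r)=cv2.minEnclosingCircle(cv2.convexHull(pts)); P[k]=ray(m,*c,.019); print(k,c,r,P[k], 2*r/m['fx']*0.99)
Q=np.array(list(P.values()))
f=least_squares(lambda x:np.hypot(*(Q-x).T)-.112,Q.mean(0)); C=f.x; print("axis",C,f.fun)
for k in P: print(k,np.degrees(np.arctan2(*(P[k]-C)[::-1])))
for z,p in((.003,(518,185)),(.003,(195,208)),(.003,(215,427))): print(ray(m,p[0]*s,p[1]*s,z)-C)
u,v=proj(m,[*C,.039]);print(u/s,v/s)
c=im[140:190,250:310]; cv2.imwrite("pics/crop.png",cv2.resize(c[:,:,::-1],(720,600),interpolation=cv2.INTER_NEAREST))
E
```

```text
Traceback (most recent call last):
cv2.error: OpenCV(4.12.0) /io/opencv/modules/imgproc/src/convhull.cpp:143: error: (-215:Assertion failed) total >= 0 && (depth == CV_32F || depth == CV_32S) in function 'convexHull'
```

```bash
cat > m.py <<'E'
from h import *
from scipy.optimize import least_squares
m=optics.camera_model("top"); im=np.load("pics/top0.npy")
s=512/800
print(im[int(198*s)-6:int(198*s)+7:1,int(396*s)+3].min(1), im[int(350*s),int(400*s)])
w=(im.min(2)>155).astype(np.uint8)
names=dict(three=(396,198),five=(315,227),four=(300,311),two=(367,366),one=(448,335))
P={}
for k,(a,b) in names.items():
    a*=s;b*=s; mask=np.zeros_like(w); cv2.circle(mask,(round(a),round(b)),14,1,-1)
    pts=cv2.findNonZero(w*mask)
    if pts is None: print(k,'none'); continue
    (c,r)=cv2.minEnclosingCircle(cv2.convexHull(pts)); P[k]=ray(m,*c,.019); print(k,c,r,P[k], 2*r/m['fx']*0.99)
Q=np.array(list(P.values()))
f=least_squares(lambda x:np.hypot(*(Q-x).T)-.112,Q.mean(0)); C=f.x; print("axis",C,f.fun)
for k in P: print(k,np.degrees(np.arctan2(*(P[k]-C)[::-1])))
for z,p in((.003,(518,185)),(.003,(195,208)),(.003,(215,427))): print(ray(m,p[0]*s,p[1]*s,z)-C)
u,v=proj(m,[*C,.039]);print(u/s,v/s)
c=im[140:190,250:310]; cv2.imwrite("pics/crop.png",cv2.resize(c[:,:,::-1],(720,600),interpolation=cv2.INTER_NEAREST))
E
python3 m.py
```

```text
[154 154 112  65  46  50  92 146 153 149 149 154 152] [114 113 119]
three (253.18182373046875, 126.45454406738281) 8.547483444213867 [0.6871013  0.00376206] 0.03414983220779878
five (201.1923065185547, 144.96153259277344) 9.040600776672363 [0.64539359 0.10896163] 0.036119988017063856
four (191.726806640625, 199.37628173828125) 9.044642448425293 [0.53344017 0.12415485] 0.03613613574207583
two (234.81817626953125, 234.18182373046875) 9.257669448852539 [0.46555054 0.03569868] 0.03698724430143148
one (287.0, 215.0) 8.602425575256348 [ 0.50644748 -0.06847709] 0.034369342964208585
axis [0.57621249 0.02024666] [ 0.0001074   0.00050054  0.00036718 -0.00026446  0.00086744]
three -8.455597017880791
five 52.05242412501544
four 112.37381327390894
two 172.05103645377463
one -128.17857848307318
[ 0.13710137 -0.18127465]
[0.09303974 0.2483258 ]
[-0.19251767  0.20811101]
381.1578771652286 278.506286948988
```

View pics/crop.png

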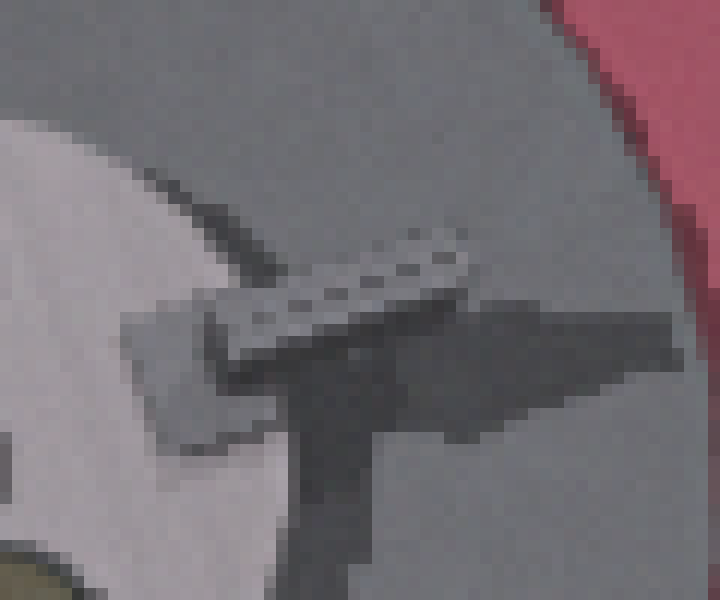

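```bash
cat > p.py <<'E'
from h import *
from scipy.spatial.transform import Rotation as R
C=np.array([.5762,.0202]); m=optics.camera_model("top")
a=ray(m,250+255/12-.5,140+318/12-.5,.081); b=ray(m,250+450/12-.5,140+257/12-.5,.081); e=ray(m,250+468/12-.5,140+254/12-.5,.081)
th=np.arctan2(*(b-a)[::-1]); th2=np.arctan2(*(e-C)[::-1])
print("seam deg",np.degrees(th),"tip deg",np.degrees(th2),"tip r",np.hypot(*(e-C)))
t=th2; r=np.array([np.cos(t),np.sin(t)]); tg=np.array([-r[1],r[0]])
o=get_obs(); M=R.from_rotvec(o['tool_rot']).as_matrix(); print("tool x heading",np.degrees(np.arctan2(M[1,0],M[0,0])),"tangent",np.degrees(t)+90)
for off in (.045,.016):
    g=C+.078*r-off*tg; print(off,g,"tool shift mm",1e3*M.T@(np.array([*g,.050])-o['tool_pos']))
E
python3 p.py
```

```text
seam deg -70.96284278650288 tip deg -70.30620693483776 tip r 0.08957250264802186
tool x heading 21.475840223842017 tangent 19.69379306516224
0.045 [ 0.56011766 -0.06840225] tool shift mm [ 496.08725698 -355.38875014  180.9657822 ]
0.016 [ 0.58742136 -0.05862944] tool shift mm [ 525.07323055 -354.48691043  180.97040481]
```

```bash
python3 -m pendant '[[[33,-23.7,0],[0,0,0],0],[[33,-23.7,0],[0,0,0],0],[[33,-23.7,0],[0,0,0],0],[[33,-23.7,0],[0,0,0],0],[[33,-23.7,0],[0,0,0],0],[[33,-23.7,0],[0,0,0],0],[[33,-23.7,0],[0,0,0],0],[[33,-23.7,0],[0,0,0],0],[[33,-23.7,0],[0,0,0],0],[[33,-23.7,0],[0,0,0],0],[[33,-23.7,0],[0,0,0],0],[[33,-23.7,0],[0,0,0],0]]'
python3 -m pendant '[[[33,-23.7,0],[0,0,0],0],[[33,-23.7,0],[0,0,0],0],[[33,-23.7,0],[0,0,0],0],[[0,0,25],[0,0,0.03],0],[[0,0,35],[0,0,0],0],[[0,0,35],[0,0,0],0],[[0,0,20],[0,0,0],0],[[0,0,0],[0,0,0],0],[[0,0,0],[0,0,0],0]]'
python3 p.py
```

```text
t: 1.1
tool_pos: [0.4936, -0.1699, 0.2309]
tool_rot: [-3.087, -0.585, 0.0]
contact_force: [0.1, -1.0, 0.3]
opening: -0.0001
grip_force: 0.0
t: 1.85
tool_pos: [0.5581, -0.0692, 0.1148]
tool_rot: [-3.094, -0.539, 0.005]
contact_force: [-0.3, 0.2, 0.2]
opening: 0.0003
grip_force: 0.0
seam deg -70.96284278650288 tip deg -70.30620693483776 tip r 0.08957250264802186
tool x heading 19.758189116659917 tangent 19.69379306516224
0.045 [ 0.56011766 -0.06840225] tool shift mm [2.33587955e+00 2.42690327e-02 6.48009745e+01]
0.016 [ 0.58742136 -0.05862944] tool shift mm [3.13357340e+01 5.66851095e-02 6.47149902e+01]
```

```bash
python3 -m pendant '[[[0,0,25],[0,0,0],0],[[0,0,25],[0,0,0],0],[[0,0,15],[0,0,0],0],[[10,0,0],[0,0,0],0],[[10,0,0],[0,0,0],0],[[4,0,0],[0,0,0],0],[[0,0,0],[0,0,0],0],[[0,0,0],[0,0,0],0]]'
python3 - <<'E'
from h import *
a=optics.get_image("top")[90:240,180:380]; b=optics.get_image("scene")[150:300,130:330]
cv2.imwrite("pics/a1.png",cv2.resize(np.hstack([a,b])[:,:,::-1],(800,300),interpolation=cv2.INTER_CUBIC))
E
```

```text
t: 2.52
tool_pos: [0.5838, -0.0616, 0.0536]
tool_rot: [3.093, 0.539, 0.005]
contact_force: [0.7, -0.1, 0.1]
opening: -0.0002
grip_force: 0.0
```

View pics/a1.png

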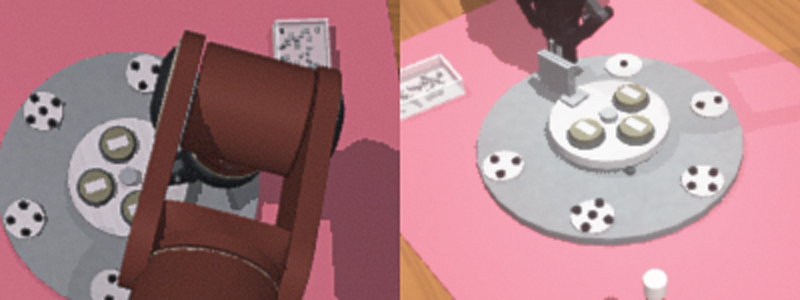

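Scene view: the shut fingertips stand just behind the clockwise side of the tab, at about (565,50) in the right half. The parts are undisturbed, and the arm hides the tab from the top camera. Next I push along the arc.

```bash
python3 -m pendant '[[[4,0,0],[0,0,0],0],[[6.3,1,0],[0,0,-0.08],0],[[6.3,1,0],[0,0,-0.08],0],[[6.3,1,0],[0,0,-0.08],0],[[6.3,1,0],[0,0,-0.08],0],[[6.3,1,0],[0,0,-0.08],0],[[6.3,1,0],[0,0,-0.08],0],[[6.3,1,0],[0,0,-0.08],0],[[6.3,1,0],[0,0,-0.08],0],[[6.3,1,0],[0,0,-0.08],0],[[6.3,1,0],[0,0,-0.08],0],[[0,0,0],[0,0,0],0]]'
python3 - <<'E'
from h import *
from scipy.spatial.transform import Rotation as R
o=get_obs(); M=R.from_rotvec(o['tool_rot']).as_matrix(); print(np.degrees(np.arctan2(M[1,0],M[0,0])), 1e3*M.T@np.array([*(o['tool_pos'][:2]-[.5762,.0202]),0]))
b=optics.get_image("scene")[150:300,130:330]; cv2.imwrite("pics/a2.png",cv2.resize(b[:,:,::-1],(800,600),interpolation=cv2.INTER_CUBIC))
E
```

```text
t: 3.62
tool_pos: [0.6393, -0.0277, 0.0515]
tool_rot: [2.639, 1.703, 0.0]
contact_force: [-0.5, -0.1, -0.2]
opening: 0.0002
grip_force: 0.0
65.67699358993059 [-1.76661801e+01  7.72325338e+01  6.17058039e-02]
```

View pics/a2.png

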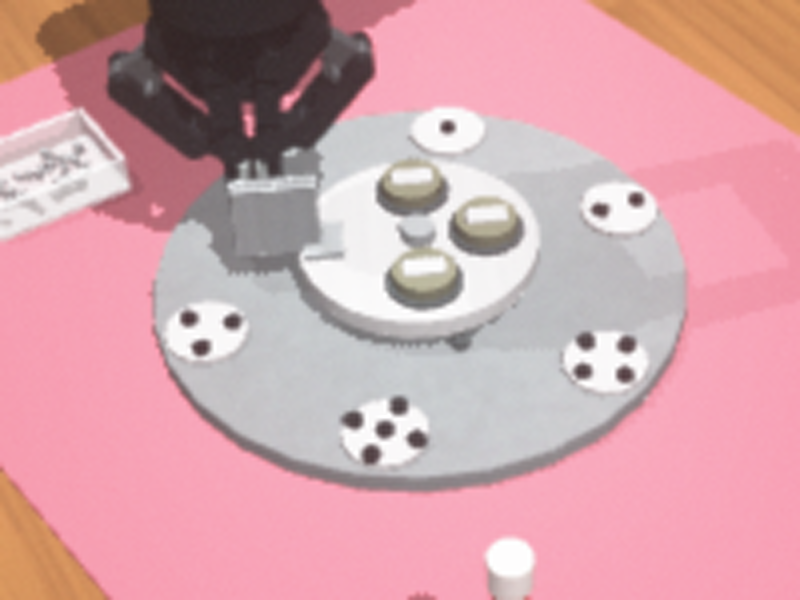

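Scene view: the tab has been pushed round, with its top edge from (230,187) at the outer end to (318,183). It has not yet reached the three-stud plate at (207,330).

```bash
python3 -c "
from h import *
m=optics.camera_model('scene')
a=ray(m,130+230/4,150+188/4,.081);b=ray(m,130+318/4,150+183/4,.081)
print(a,b,np.hypot(*(a-b)),np.degrees(np.arctan2(*(a-b)[::-1])),np.hypot(*(a-[.5762,.0202])))"
python3 -m pendant '[[[6.3,1,0],[0,0,-0.08],0],[[6.3,1,0],[0,0,-0.08],0],[[4.7,0.9,0],[0,0,-0.06],0],[[0,0,0],[0,0,0],0],[[0,0,0],[0,0,0],0]]'
python3 - <<'E'
from h import *
from scipy.spatial.transform import Rotation as R
o=get_obs(); M=R.from_rotvec(o['tool_rot']).as_matrix(); print(np.degrees(np.arctan2(M[1,0],M[0,0])), 1e3*M.T@np.array([*(o['tool_pos'][:2]-[.5762,.0202]),0]))
b=optics.get_image("scene")[150:300,130:330]; cv2.imwrite("pics/a3.png",cv2.resize(b[:,:,::-1],(800,600),interpolation=cv2.INTER_CUBIC))
E
```

```text
[ 0.65816893 -0.01386119] [0.62084799 0.00504722] 0.04183754643193626 -26.86875931181279 0.08876412556404636
t: 4.08
tool_pos: [0.6471, -0.0124, 0.0512]
tool_rot: [-2.44, -1.977, -0.0]
contact_force: [-0.1, 0.6, 0.1]
opening: -0.0003
grip_force: 0.0
78.03269796488858 [-1.72026185e+01  7.61375279e+01 -4.74286561e-02]
```

View pics/a3.png

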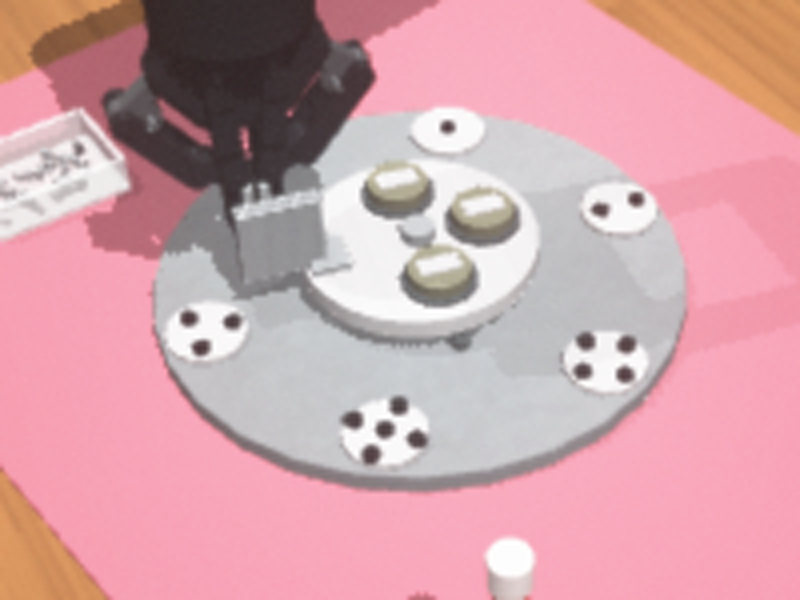

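Scene view: the tab's top edge now runs from (235,215) to (322,197), a few degrees short of the three-stud plate at (207,330).

```bash
python3 -c "
from h import *
m=optics.camera_model('scene')
for z,p,q in((.081,(235,217),(322,199)),):
  a=ray(m,130+p[0]/4,150+p[1]/4,z);b=ray(m,130+q[0]/4,150+q[1]/4,z)
  print(a,b,np.hypot(*(a-b)),np.degrees(np.arctan2(*(a-b)[::-1])),np.hypot(*(a-[.5762,.0202])))"

```

```text
[0.66515339 0.00644697] [0.62463623 0.0164834 ] 0.041741710997157226 -13.912590579959636 0.0900102888225848
```

```bash
python3 -m pendant '[[[4,0.7,0],[0,0,-0.05],0],[[4,0.7,0],[0,0,-0.05],0],[[0,0,0],[0,0,0],0],[[0,0,0],[0,0,0],0],[[-15,0,0],[0,0,0],0],[[-20,0,0],[0,0,0],0],[[0,0,-35],[0,0,0],0],[[0,0,-40],[0,0,0],0],[[-20,0,-35],[0,0,0],0],[[-40,0,0],[0,0,0],0],[[-40,0,0],[0,0,0],0],[[-40,0,0],[0,0,0],0]]'
python3 -m pendant '[[[-40,0,0],[0,0,0],0],[[-40,0,0],[0,0,0],0],[[-40,0,0],[0,0,0],0],[[0,0,0],[0,0,0],0],[[0,0,0],[0,0,0],0],[[0,0,0],[0,0,0],0]]'
python3 - <<'E'
from h import *
im=optics.get_image("top"); a=im[90:240,180:380]; np.save("pics/t4.npy",im)
cv2.imwrite("pics/a4.png",cv2.resize(a[:,:,::-1],(800,600),interpolation=cv2.INTER_CUBIC))
E
```

```text
t: 5.13
tool_pos: [0.6317, -0.1813, 0.1631]
tool_rot: [2.335, 2.098, 0.002]
contact_force: [0.7, 0.2, -0.1]
opening: 0.0
grip_force: 0.0
t: 5.63
tool_pos: [0.6185, -0.2986, 0.1611]
tool_rot: [-2.337, -2.098, -0.001]
contact_force: [-0.5, -1.1, -1.1]
opening: 0.0001
grip_force: 0.0
```

View pics/a4.png

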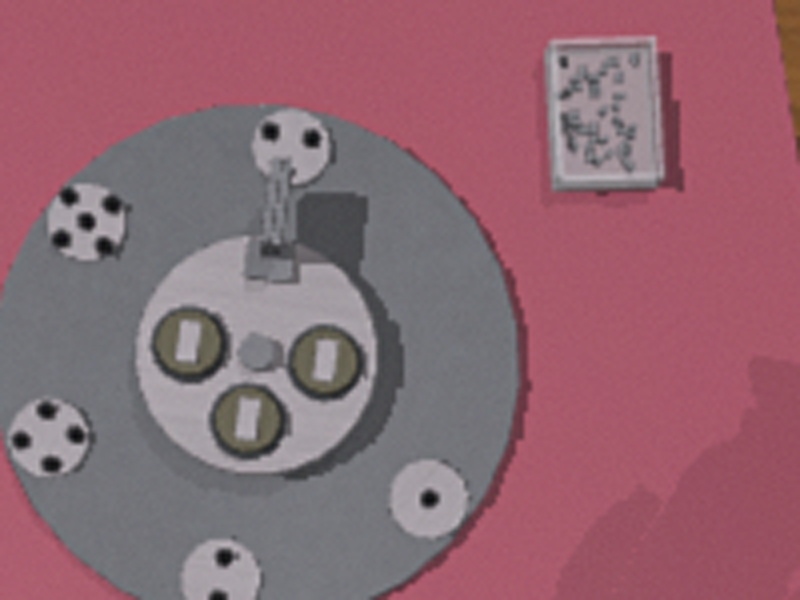

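Top view: the tab's top runs from (274,242) to its tip at (281,160), pointing at the three-stud plate at (291,147). The rivet box has not moved.

```bash
python3 -c "
from h import *
m=optics.camera_model('top')
e=ray(m,180+281/4-.4,90+160/4-.4,.081);b=ray(m,180+275/4-.4,90+240/4-.4,.081);C=np.array([.5762,.0202]);P=C+.112*np.array([np.cos(np.radians(-8)),np.sin(np.radians(-8))])
print(e,np.hypot(*(e-C)),np.degrees(np.arctan2(*(e-C)[::-1])),np.degrees(np.arctan2(*(e-b)[::-1])),'dist mm',1e3*np.hypot(*(e-P)))
i0=np.load('pics/top0.npy');i1=optics.get_image('top');d=cv2.absdiff(i0,i1).max(2)
for n,(x,y) in dict(box=(518,185),bottle=(187,190),housing=(215,427)).items():
  x=int(x*.64);y=int(y*.64);print(n,d[y-25:y+26,x-25:x+26].max())
print(get_obs()['tool_pos'])"

```

```text
[0.6650583  0.01131871] 0.0893010324005859 -5.7076968573904585 -2.898307943996065 dist mm 23.04886833198109
box 15
bottle 19
housing 14
[ 0.61898489 -0.29719819  0.16116155]
```

```bash
python3 - <<'E'
from h import *
b=optics.get_image("scene")[180:255,150:250]; cv2.imwrite("pics/a5.png",cv2.resize(b[:,:,::-1],(800,600),interpolation=cv2.INTER_NEAREST))
E
```

```text
(no output)
```

View pics/a5.png

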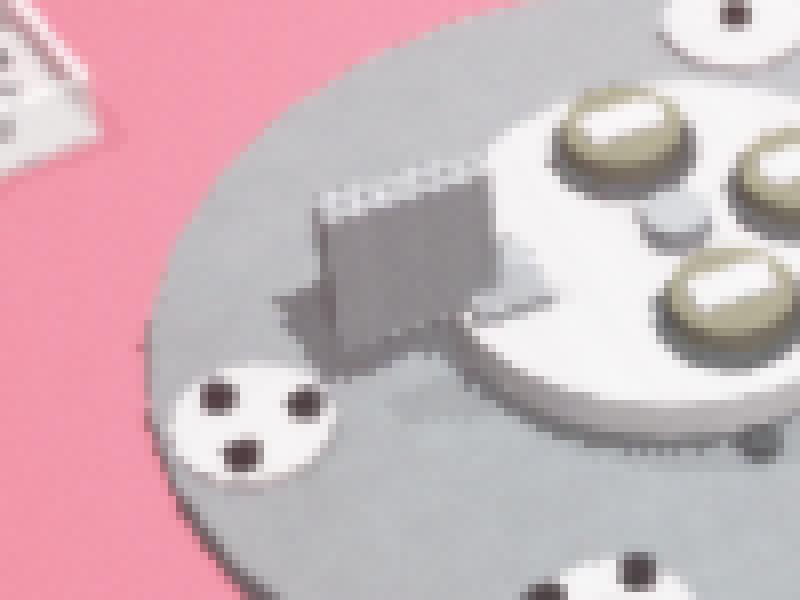

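Scene crop: the top middle of the tab's outer end is at (319,207), and its counter-clockwise top corner is at (323,220). The inner top middle is at (486,165), the lower corner at (340,353), and the three-stud plate's centre at (251,424).

```bash
python3 -c "
from h import *
m=optics.camera_model('scene')
r=lambda x,y,z: ray(m,150+x/8-.5,180+y/8-.5,z)
C=np.array([.5762,.0202]);ang=lambda v:np.degrees(np.arctan2(v[1],v[0]))
t=r(319,207,.081);i=r(486,165,.081);P=r(251,424,.019);c=r(323,220,.081);l=r(340,353,.039);ci=r(490,178,.081)
print(t,np.hypot(*(t-C)),ang(t-C),'seam',ang(t-i),'face',ang(c-ci));print('plate',P,np.hypot(*(P-C)),ang(P-C));print('corner',c,ang(c-C),l,ang(l-C));print('d',np.hypot(*(t-P))*1e3)"

```

```text
[0.66552996 0.00995525] 0.08991549963263912 -6.54234881763794 seam -10.26804569221467 face -10.353325919961542
plate [0.68853409 0.00631983] 0.11318837363988714 -7.043851913148928
corner [0.66670622 0.01459087] -3.5463768369153783 [0.66690667 0.01515215] -3.1852382023066728
d 23.28961955469514
```

```bash
python3 -c "
from station import ctrl
print(ctrl.finish_job())"
```

```text
the job is handed in; nothing more can be done
None
```

The tab was pushed counter-clockwise to the three-stud plate and measures within about 3° of square to it in both camera views; the loose parts look unmoved, and the job is handed in.

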